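Push the row of sample tins home in the lane and shut the gate

TASK

With your fingertips, push the row of three sample tins along the aluminium lane as one train, until the front tin is up against the rubber-faced end stop and the row is closed up. Then push the orange gate arm by its black pin fully across the lane behind the last tin. Pinch, lift or tip nothing, and leave the other things on the table where they are.

Things in the scene. Friction and masses are not known exactly. Their poses are not given: they have to be found in the camera images.
- lane: Fixed open aluminium lane, 400 mm long, 72 mm wide inside; 3 mm floor, walls 4 mm thick, tops 25 mm above the worktop. Origin: centre of its underside. Its y axis runs along the channel towards the end stop (a 60 mm high plate at the +y end; the -y end is open), x across it, z up. The gate's pivot block stands outside the -x wall, which is nearer the robot.
- stop_face (a point): Middle of the rubber face of the end stop, 185 mm from the lane's origin along the lane's +y, 30 mm above the worktop. The front tin must touch this face. At the start the three tins stand in the channel 69 mm apart, centre to centre (touching or a few mm apart), about 55 to 105 mm short of the stop; closed up against it, the row is about 198 mm long.
- tin_sample_1: Dark teal closed sample tin with a white slip lid, 82 mm high, body 66 mm and lid (top 11 mm) 68.4 mm in diameter. It starts standing in the lane's row, in any of its three places. Its origin is the centre of its underside, its z axis is the tin's axis. About 0.16 kg; slides easily on the lane's plate. Same size as tin_sample_3.
- tin_sample_2: White closed sample tin with a white slip lid, 70 mm high, body 60 mm and lid (top 11 mm) 62.4 mm in diameter. It starts standing in the lane's row, in any of its three places. Its origin is the centre of its underside, its z axis is the tin's axis. About 0.13 kg; slides easily on the lane's plate.
- tin_sample_3: Dark teal closed sample tin with a white slip lid, 82 mm high, body 66 mm and lid (top 11 mm) 68.4 mm in diameter. It starts standing in the lane's row, in any of its three places. Its origin is the centre of its underside, its z axis is the tin's axis. About 0.16 kg; slides easily on the lane's plate. Same size as tin_sample_1.
- gate (a joint): Angle of the gate arm, rad: 0 = wide open, leaning outwards 0.3 rad from the lane's -y direction; 0.3 = along the -x wall, pointing to -y; 1.87 = fully shut against its own limit, square across the channel. It grows anticlockwise seen from above. Light friction (under 2 N at the pin); it stays where it is left. Starts between 0 and 0.3.
- gate_pivot (a point): Point on the gate's upright pivot axis, 28 mm above the worktop, at x = -49 mm, y = -23 mm in the lane's frame. The orange arm is 10 mm wide, reaches 70 mm out from this axis and lies 28 to 40 mm above the worktop (just over the walls); shut, its face towards the tins stands 203 mm from the stop face.
- gate_pin (a point): Point on the axis of the upright black pin on the gate arm, 62 mm from the pivot axis, 58 mm above the worktop. The pin is 12 mm in diameter and its top is 72 mm above the worktop; push it sideways.
- grease_tin: Bystander: brown tin with a tan lid, 74 mm wide, 60 mm high, on the worktop beyond the stop end. Origin at its underside's centre. Not part of the row.
- tally_counter: Bystander: small grey hand counter, 27 x 53 x 53 mm. Origin at its underside's centre.
- clip_1: Bystander: blue bag clip, 136 mm long, 11 mm high. Origin at its underside's centre.
- tape_label: Bystander: roll of white tape, 100 mm across, 60 mm high. Origin at its underside's centre.
- pocket_scale: Bystander: flat black pocket scale, 78 x 110 x 32 mm. Origin at its underside's centre.
Not all that is in view belongs to the job. What is shaped like the tin_sample_3 but purple is not meant.

How it is judged:
On the way:
1. the row of tins is closed up against the end stop while the gate is still open (gate below 1.2 rad) (y of each of tin_sample_1, tin_sample_2, tin_sample_3 in the frame of lane above 0.013 m and value of joint gate below 1.2 rad), for 0.1 s.
At the end, for the whole second after the job is handed in: All three tins stand upright (within 0.08 rad), at rest, on the lane's floor within 12 mm of its centre line, each with its centre no more than 172 mm from the stop face (so the row is home with at most some 5 to 9 mm of gaps in all), and the gate stands at more than 1.80 rad (fully shut is 1.87) (y of tin_sample_1 in the frame of lane between 0.013 and 0.185 m and y of tin_sample_2 in the frame of lane between 0.013 and 0.185 m and y of tin_sample_3 in the frame of lane between 0.013 and 0.185 m and x of tin_sample_1 in the frame of lane between -0.012 and 0.012 m and height (world z) of each of tin_sample_1, tin_sample_2, tin_sample_3 below 0.012 m and angle between each of tin_sample_1, tin_sample_2, tin_sample_3's own z axis and vertical below 0.08 rad and linear speed of each of tin_sample_1, tin_sample_2, tin_sample_3 below 0.01 m/s and x of tin_sample_2 in the frame of lane between -0.012 and 0.012 m and x of tin_sample_3 in the frame of lane between -0.012 and 0.012 m and value of joint gate above 1.8 rad); the robot touches nothing.
It fails at once if a sample tin is lifted (10 mm) or tipped (0.3 rad) (height (world z) of any of tin_sample_1, tin_sample_2, tin_sample_3 above 0.013 m or angle between any of tin_sample_1, tin_sample_2, tin_sample_3's own z axis and vertical above 0.3 rad).
It fails at once if a sample tin is taken between the fingers ((horizontal distance between the grasp point and tin_sample_1 below 0.022 m and height (world z) of the grasp point below 0.085 m) or (horizontal distance between the grasp point and tin_sample_2 below 0.022 m and height (world z) of the grasp point below 0.073 m) or (horizontal distance between the grasp point and tin_sample_3 below 0.022 m and height (world z) of the grasp point below 0.085 m)).
It fails at once if the gate's pin is taken between the fingers (horizontal distance between the grasp point and gate_pin below 0.006 m and height (world z) of the grasp point below 0.075 m).
It fails at once if a bystander is moved by more than 15 mm (distance of any of grease_tin, tally_counter, clip_1, tape_label, pocket_scale from where it was at the start of the episode above 0.015 m).
It also fails if it takes over 58 s, if anything falls off the work surface, if the arm or the gripper's body presses on something with over 40 N, if the wrist force passes 120 N, or if a joint passes its speed limit or range.

ROBOT

A 6-joint arm with a two-finger parallel gripper is mounted at the origin on a cart in front of the work surface, level with it; the furniture and walls round the work are solid. World frame = base frame: x ahead of the robot, y to its left, z up, the work surface at z = 0. Lengths are in m, angles in rad, forces in N, time in s.
With the tool pointing down it reaches from about 0.35 to 0.775 m from the base axis. Payload 5.5 kg.
Tool frame: the origin (TCP) lies at the very end of the fingers, on their centre line; the grasp point (between the pads) lies 19 mm behind it (robot.grasp_offset is the distance from the TCP to the grasp point, in m); y points along the fingers, x is the direction in which the jaws open and shut, and the axes are right-handed (so a half turn about y gives the same grasp; the last joint's range is limited). The gripper opens to 85 mm and grips with 20 to 120 N. Pads are 22 mm wide; open, the fingers measure 114 mm over their backs; the gripper's body (76 mm by 85 mm) begins 54 mm behind the grasp point. The pads swing forward as they close: fully open they stand 13 mm farther back than shut.
Start: joints at [1.145, 0.313, 0.046, 1.304, 0, 1.431], TCP at [0.162, 0.552, 0.206] pointing down, gripper open.
Joint ranges: [-2.76, 2.76], [-0.86, 1.69], [-1.03, 1.26], [-2.2, 2.34], [-1.47, 1.5], [-3.14, 3.14]. Speed limits (rad/s): [2.57, 2.57, 3.14, 3.14, 3.14, 3.14].

INTERFACE

Orientations are given as a rotation vector (axis times angle).
In Python, from plant import robot gives the robot as it stands.
- The arm moves only by the shell command python3 -m handwheel 'ROWS'. ROWS is JSON, a list of rows, each a list of 3 entries, a list of its own where there are three numbers: the shift along the world's x, y, z in m, then the turn, a rotation vector about the world's x, y, z in units of 6 degrees (1.0 is 6 degrees), then the finger opening in m, from 0 to 0.0854. In form: [[[tx, ty, tz], [wx, wy, wz], jaw], ...]. A call has 1 to 20 rows; each row is the pose to reach, as a shift and turn from the pose measured when the call began; what a row does not reach only later rows make up. A row lasts 1/12 s, in which the tool goes at most 41.7 mm and 7.16 degrees, less where a joint would pass 70% of its speed; a pose out of reach is approached as far as the arm can. A call with a gripper value outside its range is refused whole. The fingers move at their own pace and stop on an object; the grip force is fixed at half the most. Time passes only in rows, so rows that repeat a pose let the fingers close. It gives the time, the measured TCP pose, the force and the opening at its end, in the units of the state.
- robot.read_state(): the state, without advancing time (a new reading comes with each control period).
- robot.get_image(name): name is "scene" or "top" or "wrist"; returns the picture (400x640x3 uint8, red, green, blue); there is no depth.
- robot.calibration(name): a dict with "fx", "fy", "cx", "cy" (pixels), "rvec" (rotation vector, rad) and "tvec" (3), from world to camera coordinates, as OpenCV has them. Camera axes: x right, y down, z forward; pixel columns grow to the right and rows downward; lengths in m; the calibration is good to about 2 mm. A picture is of the moment at which its call begins: read the wrist's pose just before it. calibration takes no time and is no camera call; for the wrist camera it gives the pose at the moment of the call.
- robot.finish_job(): hands the job in, once; it reports no verdict.
The state is a dict: "time_s": time; "q": joint angles; "qvel": joint speeds; "joint_torque": joint torques, N m; "eef_pos": TCP position; "ee_rot": TCP orientation; "ft_force": force on the tool from outside, world axes, zero at the start; "torque": the same for the moment, N m; "grip_width": finger opening in m.
Only numpy, scipy, OpenCV 4.12 (cv2) and the standard library are available. Lean on these libraries where they do the work, as an engineer would, in place of code of your own. Each camera call takes 0.05 s, during which the arm holds its last target.

## Working session

There is one attempt and no reset: what is moved stays moved. The work goes in short steps, Python scripts to look and compute and a shell command to move; the robot and the scene stay as the last step left them, time stands still between calls to the robot, and variables do not carry over. Pictures are saved under pics/ and viewed, and the job is handed in when it is done.

```bash
mkdir -p pics; python3 - <<'E'
from plant import robot
import cv2
s=robot.read_state();print(s['time_s'],s['eef_pos'],s['ee_rot'],s['grip_width'])
for n in("scene","top"):
    cv2.imwrite(f"pics/{n}0.png",robot.get_image(n)[:,:,::-1]); c=robot.calibration(n);print(n,c)
E
```

```text
0.0 [0.16185449 0.55115148 0.20472024] [-1.33183467 -0.99494694  0.99760354] 0.08519441032485522
scene {'fx': 472.66177177415057, 'fy': 472.66177177415057, 'cx': 313.8541666622385, 'cy': 201.18268496840972, 'rvec': array([ 2.15188483, -0.92499879,  0.4340184 ]), 'tvec': array([-0.27095644,  0.36335026,  1.04601898])}
top {'fx': 392.90959860445247, 'fy': 392.90959860445247, 'cx': 315.1873183762229, 'cy': 203.40681338162176, 'rvec': array([ 2.14653575, -2.15650386,  0.1777391 ]), 'tvec': array([0.12120587, 0.53919873, 1.09231986])}
```

View pics/scene0.png

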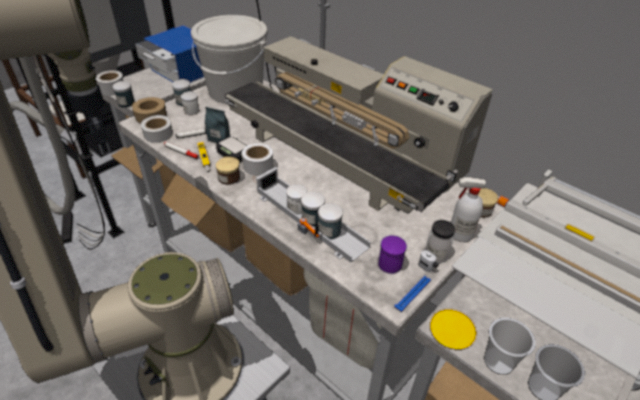

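View pics/top0.png

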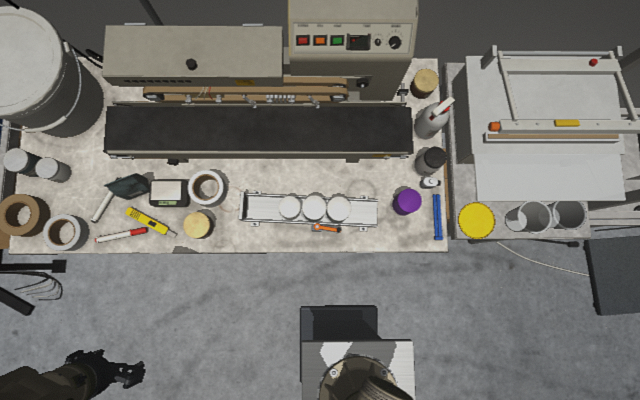

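Top view: the lane runs from about (241,205) at the stop to (377,213) at the open end, with tin lids near (290,208), (314,208) and (338,208). The gate is near (325,228). I'll zoom in next.

```bash
python3 - <<'E'
import cv2
a=cv2.imread("pics/top0.png")[180:245,230:450]
cv2.imwrite("pics/topz.png",cv2.resize(a,None,fx=3.6,fy=3.6,interpolation=cv2.INTER_CUBIC))
a=cv2.imread("pics/scene0.png")[165:275,240:450]
cv2.imwrite("pics/scenez.png",cv2.resize(a,None,fx=3.6,fy=3.6,interpolation=cv2.INTER_CUBIC))
E
```

```text
(no output)
```

View pics/topz.png

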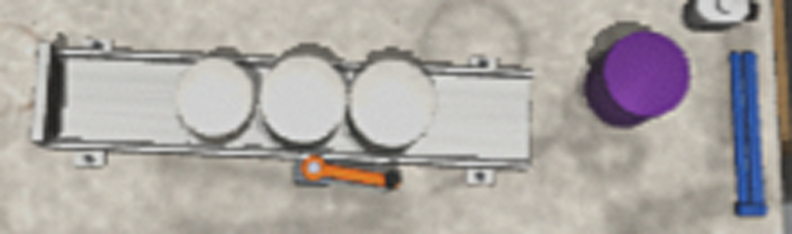

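View pics/scenez.png

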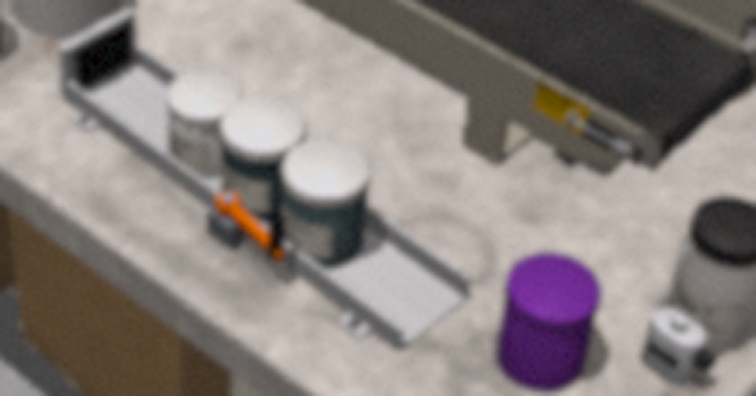

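```bash
cat > h.py <<'E'
import numpy as np,cv2
from plant import robot
def ray(n,u,v,z,c=None):
    c=c or robot.calibration(n); R,_=cv2.Rodrigues(np.array(c['rvec']));t=np.array(c['tvec']).ravel()
    d=R.T@np.array([(u-c['cx'])/c['fx'],(v-c['cy'])/c['fy'],1]);o=-R.T@t
    return o+d*(z-o[2])/d[2]
def proj(n,P):
    c=robot.calibration(n);K=np.array([[c['fx'],0,c['cx']],[0,c['fy'],c['cy']],[0,0,1]])
    return cv2.projectPoints(np.array(P,float).reshape(-1,3),np.array(c['rvec']),np.array(c['tvec']),K,None)[0][:,0]
E
python3 - <<'E'
from h import *
f=lambda u,v,z:ray('top',230+(u+.5)/3.6-.5,180+(v+.5)/3.6-.5,z).round(4)
for n,u,v,z in [("farwall open",530,68,.025),("nearwall open",530,162,.025),("farwall stop end",62,50,.025),("nearwall stopend",40,147,.025),("stop top far",50,42,.06),("stop top near",45,141,.06),("t2",216,97,.07),("tm",303,98,.082),("tl",391,102,.082),("pivot",313,168,.045),("pin",392,179,.072),("purple",645,75,.082),("clip a",743,52,.01),("clip b",750,212,.01)]:
    print(n,f(u,v,z))
f=lambda u,v,z:ray('scene',240+(u+.5)/3.6-.5,165+(v+.5)/3.6-.5,z).round(4)
for n,u,v,z in [("t2",204,87,.07),("tm",263,128,.082),("tl",325,172,.082),("pin",281,215,.072),("nearwall open",405,340,.025),("farwall open",468,291,.025),("purple",552,285,.082)]:
    print('scene',n,f(u,v,z))
print(robot.calibration('wrist'))
print(cv2.Rodrigues(np.array(robot.read_state()['ee_rot']))[0].round(3))
E
```

```text
farwall open [ 0.5557 -0.0623  0.025 ]
nearwall open [ 0.479  -0.0601  0.025 ]
farwall stop end [0.5717 0.3178 0.025 ]
nearwall stopend [0.4928 0.3338 0.025 ]
stop top far [0.572  0.3218 0.06  ]
stop top near [0.4937 0.324  0.06  ]
t2 [0.5264 0.1907 0.07  ]
tm [0.5237 0.1233 0.082 ]
tl [0.5203 0.0557 0.082 ]
pivot [0.4731 0.1152 0.045 ]
pin [0.4619 0.055  0.072 ]
purple [ 0.5407 -0.1412  0.082 ]
clip a [ 0.571  -0.2421  0.01  ]
clip b [ 0.4388 -0.241   0.01  ]
scene t2 [0.5322 0.1987 0.07  ]
scene tm [0.5192 0.1206 0.082 ]
scene tl [0.5154 0.052  0.082 ]
scene pin [0.4653 0.0512 0.072 ]
scene nearwall open [ 0.4683 -0.0715  0.025 ]
scene farwall open [ 0.5393 -0.0747  0.025 ]
scene purple [ 0.5402 -0.1432  0.082 ]
{'fx': 287.0478603388413, 'fy': 287.0478603388413, 'cx': 320.58948396979514, 'cy': 193.88868883653853, 'rvec': array([-2.31935675, -1.73718658, -0.25054348]), 'tvec': array([-0.57453373, -0.03819984,  0.37919059])}
[[ 0.282 -0.001 -0.959]
 [ 0.959 -0.002  0.282]
 [-0.002 -1.     0.   ]]
```

```bash
python3 - <<'E'
from h import *
from scipy.spatial.transform import Rotation as R
s=robot.read_state();R0=R.from_rotvec(s['ee_rot'])
psi=-0.042
lx=np.array([np.cos(psi),np.sin(psi),0]);ly=np.array([-np.sin(psi),np.cos(psi),0])
for th in (0,10):
    t=np.radians(th);y=ly*np.sin(t)-np.array([0,0,1])*np.cos(t);z=np.cross(lx,y)
    T=R.from_matrix(np.c_[lx,y,z])
    print(th,np.degrees((T*R0.inv()).as_rotvec())/6)
print(np.array([.518,-.035,.15])-s['eef_pos'])
E
```

```text
0 [ 8.43574085e-03 -1.53948870e-02 -1.26720094e+01]
10 [  1.46798197   1.02996565 -12.63930565]
[ 0.35610131 -0.58619009 -0.05478116]
```

```bash
python3 -m handwheel '[[[0.04,-0.06,0],[0.15,0.1,-1.2],0],[[0.08,-0.13,0],[0.3,0.2,-2.5],0],[[0.12,-0.2,0],[0.45,0.3,-3.8],0],[[0.16,-0.26,0],[0.6,0.4,-5.1],0],[[0.2,-0.33,0],[0.75,0.5,-6.4],0],[[0.24,-0.4,0],[0.9,0.6,-7.7],0],[[0.28,-0.46,0],[1.05,0.7,-9],0],[[0.32,-0.53,0],[1.2,0.85,-10.3],0],[[0.356,-0.586,-0.03],[1.47,1.03,-12.64],0],[[0.356,-0.586,-0.05],[1.47,1.03,-12.64],0],[[0.356,-0.586,-0.05],[1.47,1.03,-12.64],0],[[0.356,-0.586,-0.05],[1.47,1.03,-12.64],0],[[0.356,-0.586,-0.05],[1.47,1.03,-12.64],0],[[0.356,-0.586,-0.05],[1.47,1.03,-12.64],0],[[0.356,-0.586,-0.05],[1.47,1.03,-12.64],0],[[0.356,-0.586,-0.05],[1.47,1.03,-12.64],0],[[0.356,-0.586,-0.05],[1.47,1.03,-12.64],0],[[0.356,-0.586,-0.05],[1.47,1.03,-12.64],0]]'
python3 - <<'E'
from h import *
s=robot.read_state();print(s['time_s'],s['eef_pos'],s['ft_force'],s['grip_width'],s['q'])
print(cv2.Rodrigues(np.array(s['ee_rot']))[0].round(3))
cv2.imwrite("pics/w1.png",robot.get_image("wrist")[:,:,::-1])
a=robot.get_image("scene")[120:320,220:480,::-1]
cv2.imwrite("pics/s1.png",cv2.resize(a,None,fx=3,fy=3,interpolation=cv2.INTER_CUBIC))
E
```

```text
time_s: 1.6
eef_pos: [0.52, -0.0391, 0.153]
ee_rot: [-1.397, 0.033, -0.039]
ft_force: [0.1, -0.2, 0.4]
grip_width: 0.0001
1.6 [ 0.52001574 -0.03909521  0.15299434] [ 0.07935652 -0.24112853  0.38703354] 0.0001232973460582602 [-0.33491921  0.25691823 -0.17359138  1.19036733  0.16647052  1.27872975]
[[ 0.999  0.008  0.046]
 [-0.047  0.173  0.984]
 [-0.    -0.985  0.173]]
```

View pics/w1.png

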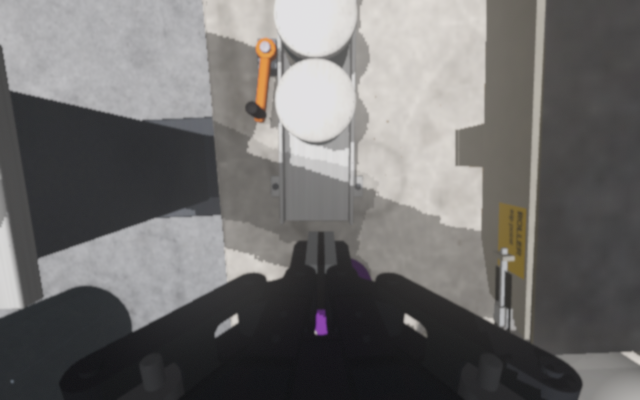

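View pics/s1.png

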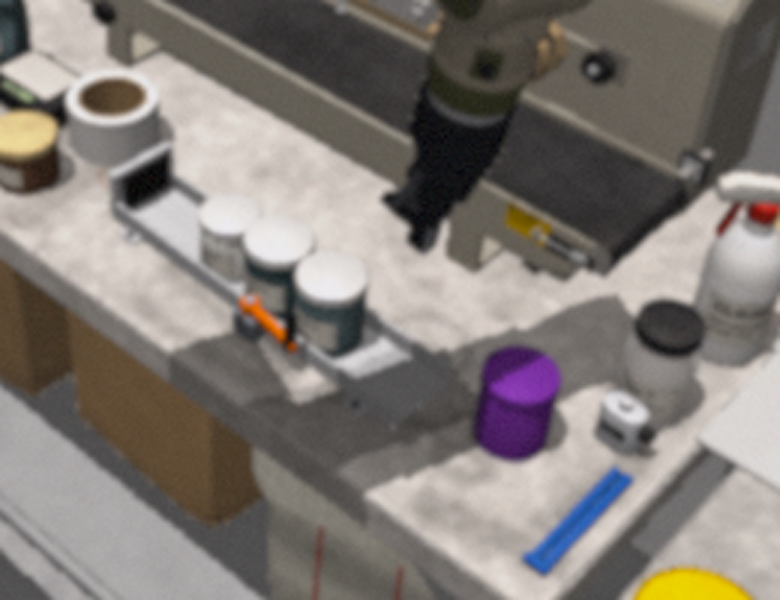

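Wrist view: the last lid is centred at (316,100), the lane's open-end corners are at (281,221) and (354,221), the pin top is at (254,108) and the pivot at (265,47). The fingertips are shut and in line with the channel.

```bash
python3 - <<'E'
from h import *
for n,u,v,z in [("tl",316,100,.082),("pin",254,108,.072),("pivot",265,47,.045),("nw open",282,221,.025),("fw open",354,221,.025),("nw2",280,130,.025),("fw2",352,130,.025)]:
    print(n,ray('wrist',u,v,z).round(4))
print(proj('wrist',[robot.read_state()['eef_pos']]))
E
```

```text
tl [0.5185 0.0583 0.082 ]
pin [0.4635 0.0559 0.072 ]
pivot [0.472  0.1169 0.045 ]
nw open [ 0.4752 -0.0561  0.025 ]
fw open [ 0.5535 -0.0595  0.025 ]
nw2 [0.4789 0.0411 0.025 ]
fw2 [0.5544 0.0378 0.025 ]
[[319.12455096 228.32930575]]
```

```bash
python3 -m handwheel '[[[-0.003,0.004,-0.03],[0,0,0],0],[[-0.003,0.004,-0.06],[0,0,0],0],[[-0.003,0.004,-0.09],[0,0,0],0],[[-0.003,0.004,-0.11],[0,0,0],0],[[-0.003,0.004,-0.118],[0,0,0],0],[[-0.003,0.014,-0.118],[0,0,0],0],[[-0.002,0.024,-0.118],[0,0,0],0],[[-0.002,0.032,-0.118],[0,0,0],0],[[-0.002,0.036,-0.118],[0,0,0],0],[[-0.002,0.036,-0.118],[0,0,0],0]]'
python3 - <<'E'
from h import *
cv2.imwrite("pics/w2.png",robot.get_image("wrist")[:,:,::-1])
E
```

```text
time_s: 2.53
eef_pos: [0.5163, 0.002, 0.0373]
ee_rot: [-1.395, 0.029, -0.035]
ft_force: [0.5, 0.3, 0.6]
grip_width: 0.0002
```

View pics/w2.png

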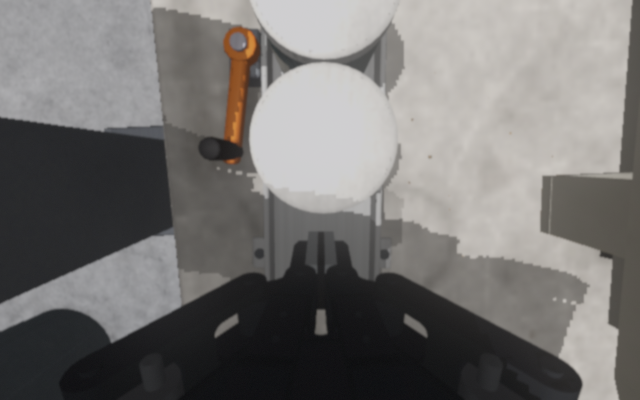

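```bash
python3 - <<'E'
from h import *
from scipy.optimize import fsolve
R0,_=cv2.Rodrigues(np.array([-1.397,.033,-.039]));T=np.array([.52,-.0391,.153])
print(proj('scene',[T]))
for u,v in [(351.7,186),(351.7,188),(350,185)]:
    print(fsolve(lambda p:(proj('scene',[T-p[0]*R0[:,0]-p[1]*R0[:,1]])[0]-[u,v]),[.05,.08]))
c=robot.calibration('wrist');Rc,_=cv2.Rodrigues(np.array(c['rvec']));print(-Rc.T@np.array(c['tvec']).ravel())
a=robot.get_image("scene")[120:270,260:440,::-1]
cv2.imwrite("pics/s2.png",cv2.resize(a,None,fx=4,fy=4,interpolation=cv2.INTER_CUBIC))
E
```

```text
[[358.78041075 208.3060094 ]]
[0.06393984 0.12676575]
[0.06146488 0.11829197]
[0.07222451 0.13555503]
[0.51880357 0.04382728 0.21521672]
```

View pics/s2.png

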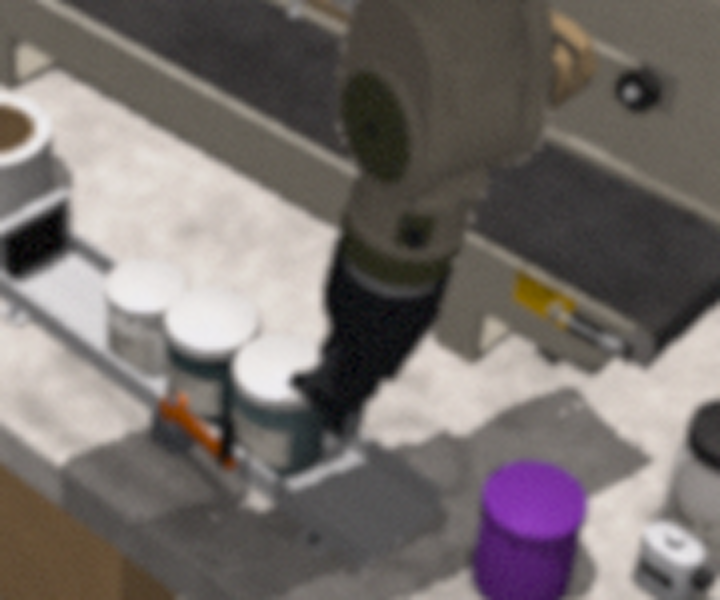

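The knuckle bulges well above pin height, so I'll start the push.

```bash
python3 -m handwheel '[[[0,0.004,0],[0,0,0],0],[[0,0.008,0],[0,0,0],0],[[0.001,0.012,0],[0,0,0],0],[[0.001,0.016,0],[0,0,0],0],[[0.001,0.02,0],[0,0,0],0],[[0.001,0.025,0],[0,0,0],0],[[0.001,0.03,0],[0,0,0],0],[[0.002,0.035,0],[0,0,0],0],[[0.002,0.04,0],[0,0,0],0],[[0.002,0.045,0],[0,0,0],0],[[0.002,0.05,0],[0,0,0],0],[[0.002,0.055,0],[0,0,0],0],[[0.003,0.06,0],[0,0,0],0],[[0.003,0.065,0],[0,0,0],0],[[0.003,0.069,0],[0,0,0],0],[[0.003,0.072,0],[0,0,0],0],[[0.003,0.074,0],[0,0,0],0],[[0.003,0.075,0],[0,0,0],0]]'
python3 - <<'E'
from h import *
cv2.imwrite("pics/w3.png",robot.get_image("wrist")[:,:,::-1])
a=robot.get_image("scene")[120:270,260:440,::-1]
cv2.imwrite("pics/s3.png",cv2.resize(a,None,fx=4,fy=4,interpolation=cv2.INTER_CUBIC))
a=robot.get_image("top")[180:245,230:450,::-1]
cv2.imwrite("pics/t3.png",cv2.resize(a,None,fx=3.6,fy=3.6,interpolation=cv2.INTER_CUBIC))
E
```

```text
time_s: 4.13
eef_pos: [0.5189, 0.0763, 0.0367]
ee_rot: [-1.395, 0.03, -0.035]
ft_force: [-0.4, -2.4, -0.8]
grip_width: 0.0002
```

View pics/w3.png

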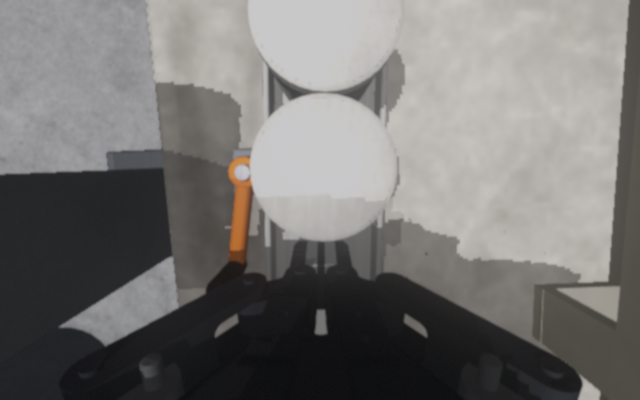

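View pics/s3.png

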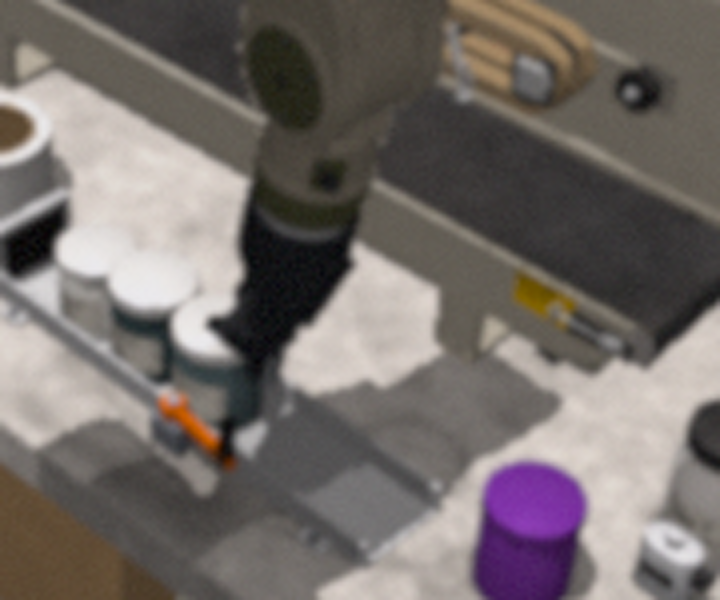

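View pics/t3.png

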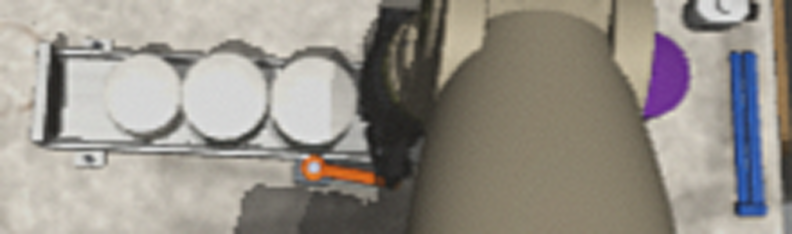

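```bash
python3 - <<'E'
from h import *
f=lambda u,v,z:ray('top',230+(u+.5)/3.6-.5,180+(v+.5)/3.6-.5,z).round(4)
print(ray('wrist',323,167,.082), f(312,98,.082),f(145,95,.07),f(62,95,.06))
E
python3 -m handwheel '[[[0,0.004,0],[0,0,0],0],[[0,0.008,0],[0,0,0],0],[[0.001,0.012,0],[0,0,0],0],[[0.001,0.016,0],[0,0,0],0],[[0.001,0.019,0],[0,0,0],0],[[0.001,0.022,0],[0,0,0],0],[[0.001,0.024,0],[0,0,0],0],[[0.001,0.026,0],[0,0,0],0]]'
```

```text
[0.52275502 0.11576037 0.082     ] [0.5237 0.1164 0.082 ] [0.5282 0.2457 0.07  ] [0.5298 0.3115 0.06  ]
time_s: 4.95
eef_pos: [0.52, 0.1025, 0.0367]
ee_rot: [-1.395, 0.03, -0.035]
ft_force: [-0.7, -1.9, -1.9]
grip_width: -0.0001
```

```bash
python3 -m handwheel '[[[0,0.001,0],[0,0,0],0],[[0,0.002,0],[0,0,0],0],[[0,0.003,0],[0,0,0],0],[[0,0.004,0],[0,0,0],0],[[0,0.005,0],[0,0,0],0]]'
python3 -m handwheel '[[[0,0.001,0],[0,0,0],0],[[0,0.002,0],[0,0,0],0],[[0,0.003,0],[0,0,0],0]]'
python3 - <<'E'
from h import *
cv2.imwrite("pics/w4.png",robot.get_image("wrist")[:,:,::-1])
a=robot.get_image("top")[180:245,230:450,::-1]
cv2.imwrite("pics/t4.png",cv2.resize(a,None,fx=3.6,fy=3.6,interpolation=cv2.INTER_CUBIC))
E
```

```text
time_s: 5.37
eef_pos: [0.52, 0.1075, 0.0368]
ee_rot: [-1.395, 0.03, -0.035]
ft_force: [-0.3, -2.6, -0.9]
grip_width: -0.0002
time_s: 5.62
eef_pos: [0.52, 0.1106, 0.0367]
ee_rot: [-1.395, 0.031, -0.035]
ft_force: [0.6, -2.8, 0.7]
grip_width: 0.0001
```

View pics/w4.png

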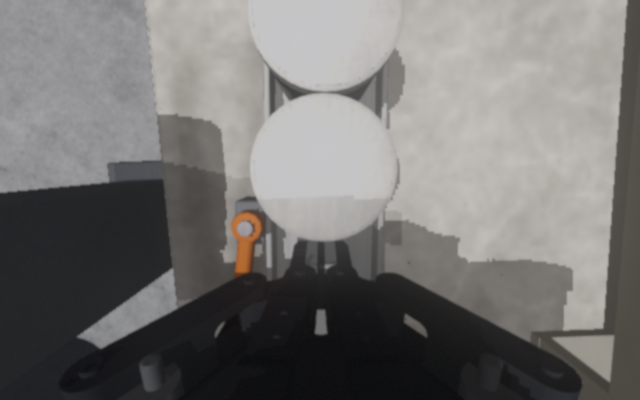

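View pics/t4.png

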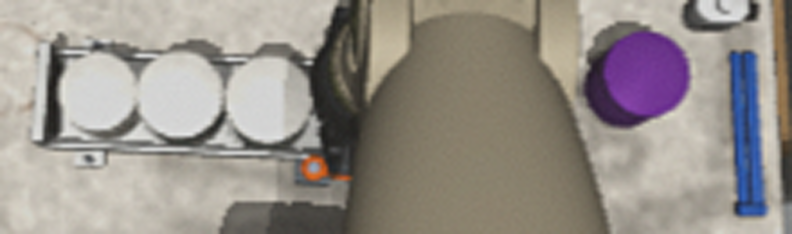

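The row is upright and the front lid is a few pixels short of the rubber face (lid edge at 62, face at about 57). I'll continue in 1 mm steps and watch the force.

```bash
for i in 1 ; do python3 -m handwheel '[[[0,0.001,0],[0,0,0],0],[[0,0.002,0],[0,0,0],0]]'; done;  python3 -m handwheel '[[[0,0.001,0],[0,0,0],0],[[0,0.002,0],[0,0,0],0]]'
```

```text
time_s: 5.88
eef_pos: [0.5199, 0.1128, 0.0367]
ee_rot: [-1.395, 0.03, -0.035]
ft_force: [-0.2, -2.9, -0.4]
grip_width: -0.0
time_s: 6.05
eef_pos: [0.5199, 0.1148, 0.0367]
ee_rot: [-1.395, 0.03, -0.035]
ft_force: [0.6, -1.6, -0.1]
grip_width: -0.0002
```

```bash
python3 -m handwheel '[[[0,0.001,0],[0,0,0],0],[[0,0.002,0],[0,0,0],0]]';  python3 -m handwheel '[[[0,0.001,0],[0,0,0],0],[[0,0.0015,0],[0,0,0],0]]'
```

```text
time_s: 6.22
eef_pos: [0.5199, 0.1169, 0.0367]
ee_rot: [-1.395, 0.03, -0.035]
ft_force: [-0.0, -2.6, -1.3]
grip_width: -0.0002
time_s: 6.38
eef_pos: [0.5199, 0.1186, 0.0367]
ee_rot: [-1.395, 0.03, -0.035]
ft_force: [-0.2, -2.7, -0.7]
grip_width: 0.0003
```

```bash
python3 - <<'E'
from h import *
cv2.imwrite("pics/w5.png",robot.get_image("wrist")[:,:,::-1])
a=robot.get_image("top")[180:245,230:330,::-1]
cv2.imwrite("pics/t5.png",cv2.resize(a,None,fx=8,fy=8,interpolation=cv2.INTER_CUBIC))
E
```

```text
(no output)
```

View pics/t5.png

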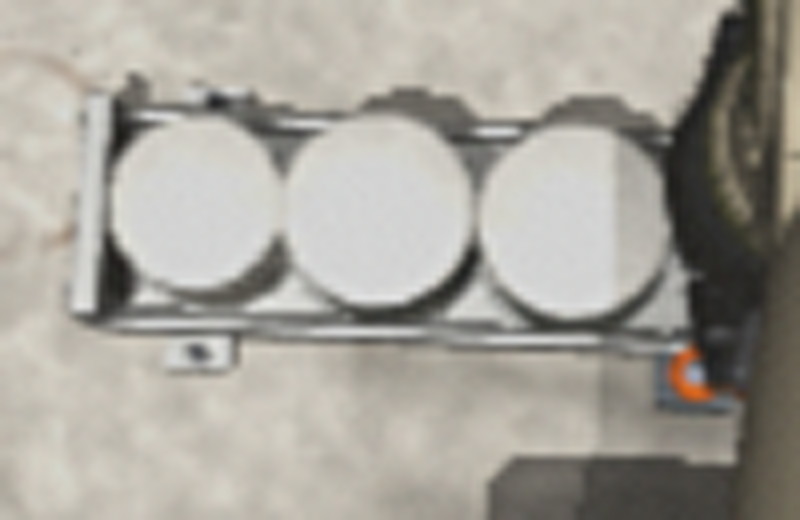

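View pics/w5.png

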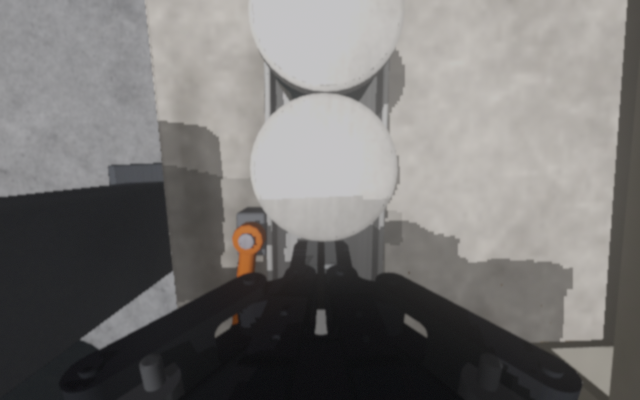

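```bash
python3 - <<'E'
from h import *
print(ray('wrist',323.5,167,.082),ray('wrist',247,241,.042))
f=lambda u,v,z:ray('top',230+(u+.5)/8-.5,180+(v+.5)/8-.5,z).round(4)
print(f(575,222,.082),f(380,212,.082),f(197,203,.07),f(698,373,.042),f(107,150,.06))
E
python3 -m handwheel '[[[0,0.001,0],[0,0,0],0],[[0,0.0015,0],[0,0,0],0]]'
```

```text
[0.52381043 0.15815435 0.082     ] [0.47506382 0.11379765 0.042     ]
[0.5226 0.1575 0.082 ] [0.5263 0.2248 0.082 ] [0.5314 0.2896 0.07  ] [0.4737 0.1145 0.042 ] [0.5519 0.323  0.06  ]
time_s: 6.65
eef_pos: [0.5199, 0.1192, 0.0367]
ee_rot: [-1.397, 0.031, -0.035]
ft_force: [-0.2, -7.6, 0.6]
grip_width: -0.0002
```

The force rose to 7.6 N and the last tin centre is 44 mm ahead of the pivot, which is what a closed row predicts. The row is home. I'll back off, lift, and go round to the outside of the pin.

```bash
python3 -m handwheel '[[[0,0,0],[0,0,0],0],[[0,-0.006,0],[0,0,0],0],[[-0.001,-0.03,0],[0,0,0],0],[[-0.001,-0.035,0.035],[0,0,0],0],[[-0.001,-0.035,0.075],[0,0,0],0],[[-0.03,-0.045,0.075],[0,0,0],0],[[-0.06,-0.055,0.075],[0,0,0],0],[[-0.092,-0.062,0.075],[0,0,0],0],[[-0.092,-0.062,0.075],[0,0,0],0],[[-0.092,-0.062,0.075],[0,0,0],0]]'
python3 - <<'E'
from h import *
print(robot.read_state()['eef_pos'])
cv2.imwrite("pics/w6.png",robot.get_image("wrist")[:,:,::-1])
a=robot.get_image("scene")[120:270,260:440,::-1]
cv2.imwrite("pics/s6.png",cv2.resize(a,None,fx=4,fy=4,interpolation=cv2.INTER_CUBIC))
E
```

```text
time_s: 7.48
eef_pos: [0.4266, 0.0575, 0.1119]
ee_rot: [-1.396, 0.031, -0.036]
ft_force: [0.4, -1.4, 0.7]
grip_width: -0.0003
[0.4265581 0.0574674 0.1119218]
```

View pics/w6.png

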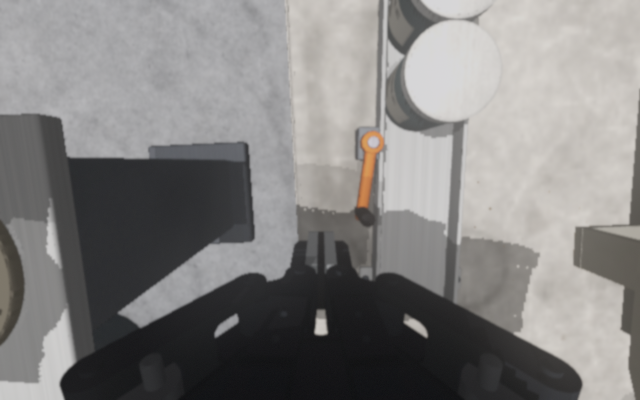

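View pics/s6.png

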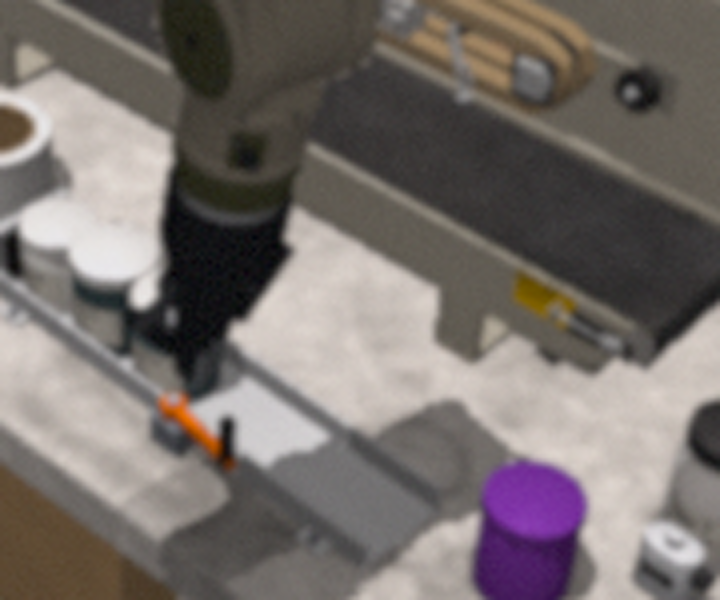

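```bash
python3 - <<'E'
from h import *
p=ray('wrist',364,217,.072);q=ray('wrist',372,142,.042);print(p,q,np.linalg.norm((p-q)[:2]),ray('wrist',454,71,.082))
piv=np.array([.4742,.1143])
for a in (-98,-80,-65,-50,-35,-20,-10,-2.4):
    r=np.radians(a);u=np.array([np.cos(r),np.sin(r)]);t=np.array([-u[1],u[0]])
    P=piv+.062*u;print(a,P.round(3),(P-.018*t).round(3),(P-.018*t-[.4266,.0575]).round(3))
E
```

```text
[0.46356953 0.05508528 0.072     ] [0.47646059 0.11367598 0.042     ] 0.05999207506819683 [0.52739709 0.15779513 0.082     ]
-98 [0.466 0.053] [0.448 0.055] [ 0.021 -0.002]
-80 [0.485 0.053] [0.467 0.05 ] [ 0.041 -0.007]
-65 [0.5   0.058] [0.484 0.051] [ 0.057 -0.007]
-50 [0.514 0.067] [0.5   0.055] [ 0.074 -0.002]
-35 [0.525 0.079] [0.515 0.064] [0.088 0.006]
-20 [0.532 0.093] [0.526 0.076] [0.1   0.019]
-10 [0.535 0.104] [0.532 0.086] [0.106 0.028]
-2.4 [0.536 0.112] [0.535 0.094] [0.109 0.036]
```

```bash
python3 -m handwheel '[[[0,-0.002,-0.03],[0,0,0],0],[[0,-0.003,-0.055],[0,0,0],0],[[0,-0.004,-0.061],[0,0,0],0],[[0.005,-0.004,-0.061],[0,0,0],0],[[0.01,-0.004,-0.061],[0,0,0],0],[[0.015,-0.004,-0.061],[0,0,0],0],[[0.021,-0.005,-0.061],[0,0,0],0],[[0.027,-0.005,-0.061],[0,0,0],0],[[0.034,-0.006,-0.061],[0,0,0],0],[[0.041,-0.007,-0.061],[0,0,0],0],[[0.049,-0.007,-0.061],[0,0,0],0],[[0.057,-0.007,-0.061],[0,0,0],0],[[0.057,-0.007,-0.061],[0,0,0],0]]'
python3 - <<'E'
from h import *
print(robot.read_state()['eef_pos'])
cv2.imwrite("pics/w7.png",robot.get_image("wrist")[:,:,::-1])
a=robot.get_image("scene")[120:270,260:440,::-1]
cv2.imwrite("pics/s7.png",cv2.resize(a,None,fx=4,fy=4,interpolation=cv2.INTER_CUBIC))
E
```

```text
time_s: 8.67
eef_pos: [0.4883, 0.05, 0.0514]
ee_rot: [-1.397, 0.027, -0.038]
ft_force: [0.5, -0.8, -0.0]
grip_width: 0.0001
[0.48833606 0.04995892 0.05143135]
```

View pics/w7.png

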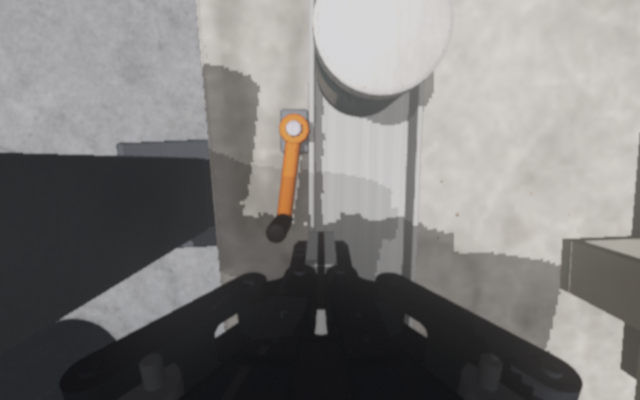

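View pics/s7.png

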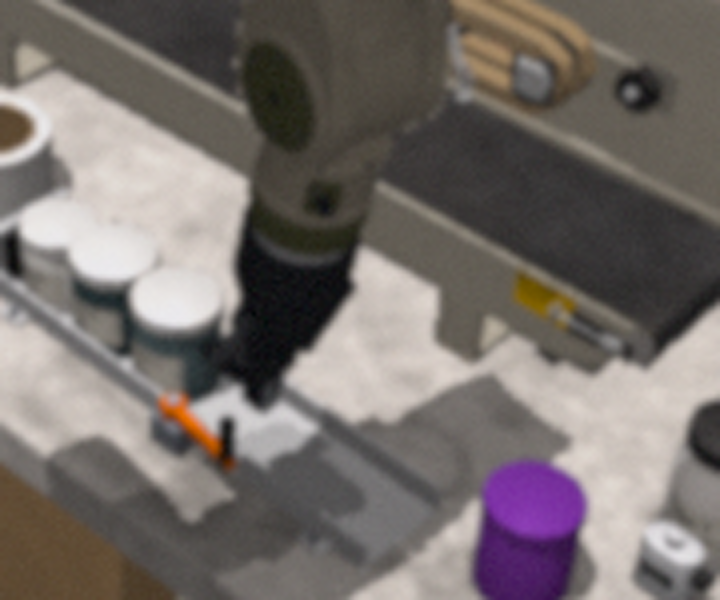

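```bash
python3 - <<'E'
from h import *
for u,v,z in[(275,231,.072),(287,222,.042),(293,128,.042)]: print(ray('wrist',u,v,z))
a=cv2.imread('pics/w7.png')[90:290,190:400]
cv2.imwrite("pics/w7z.png",cv2.resize(a,None,fx=3,fy=3,interpolation=cv2.INTER_CUBIC))
a=cv2.imread('pics/w6.png')[110:290,270:420]
cv2.imwrite("pics/w6z.png",cv2.resize(a,None,fx=3,fy=3,interpolation=cv2.INTER_CUBIC))
E
```

```text
[0.46172372 0.05484807 0.072     ]
[0.46492039 0.05334126 0.042     ]
[0.47219167 0.11428897 0.042     ]
```

View pics/w7z.png

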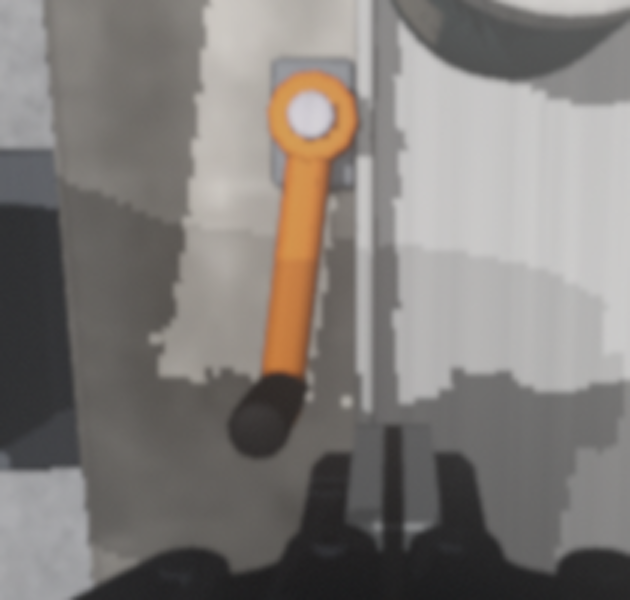

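View pics/w6z.png

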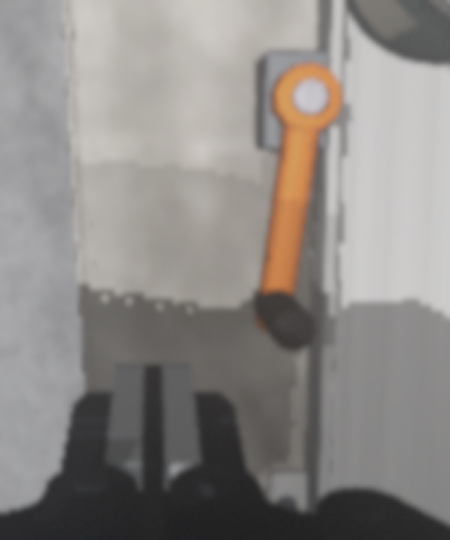

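```bash
python3 - <<'E'
from h import *
s=robot.read_state();T=np.array(s['eef_pos']);R0,_=cv2.Rodrigues(np.array(s['ee_rot']))
print(proj('wrist',[T]),ray('wrist',320,231,T[2]))
for dz in(-.011,0,.011):
  for dy in (0,-.02,-.04): print(dz,dy,proj('wrist',[T+R0[:,2]*dz+R0[:,1]*dy])[0])
print(proj('scene',[T,[.4625,.055,.072]]))
E
```

```text
[[319.13531814 228.36584498]] [0.48664935 0.04854575 0.05104358]
-0.011 0 [319.15215643 244.13151138]
-0.011 -0.02 [319.00606904 259.83269503]
-0.011 -0.04 [318.82181402 279.63605902]
0 0 [319.13531814 228.36584498]
0 -0.02 [318.98442407 242.51373646]
0 -0.04 [318.79324286 260.4389671 ]
0.011 0 [319.11788728 212.04535824]
0.011 -0.02 [318.9619259  224.51209934]
0.011 -0.04 [318.76339177 240.38188478]
[[322.9169327  226.08821723]
 [315.97957991 224.19368029]]
```

The finger passed over the pin without moving it. In both views the fingertips end about 20 mm above the stated TCP: the wrist image shows the tip at row 231 and the scene image shows it about 6 px too high. I'll go back and redo the push about 20 mm lower.

```bash
python3 -m handwheel '[[[0,0,0.03],[0,0,0],0],[[0,0.003,0.05],[0,0,0],0],[[-0.03,0.008,0.05],[0,0,0],0],[[-0.065,0.008,0.05],[0,0,0],0],[[-0.065,0.008,0.05],[0,0,0],0],[[-0.065,0.008,0.02],[0,0,0],0],[[-0.065,0.008,-0.01],[0,0,0],0],[[-0.065,0.008,-0.02],[0,0,0],0],[[-0.065,0.008,-0.02],[0,0,0],0],[[-0.058,0.008,-0.02],[0,0,0],0],[[-0.052,0.008,-0.02],[0,0,0],0],[[-0.046,0.007,-0.02],[0,0,0],0],[[-0.04,0.007,-0.02],[0,0,0],0],[[-0.034,0.006,-0.02],[0,0,0],0],[[-0.028,0.006,-0.02],[0,0,0],0],[[-0.028,0.006,-0.02],[0,0,0],0]]'
python3 - <<'E'
from h import *
cv2.imwrite("pics/w8.png",robot.get_image("wrist")[:,:,::-1])
a=robot.get_image("scene")[120:270,260:440,::-1]
cv2.imwrite("pics/s8.png",cv2.resize(a,None,fx=4,fy=4,interpolation=cv2.INTER_CUBIC))
E
```

```text
time_s: 10.1
eef_pos: [0.4602, 0.0561, 0.0314]
ee_rot: [-1.396, 0.028, -0.038]
ft_force: [0.7, 0.0, 0.7]
grip_width: -0.0001
```

View pics/w8.png

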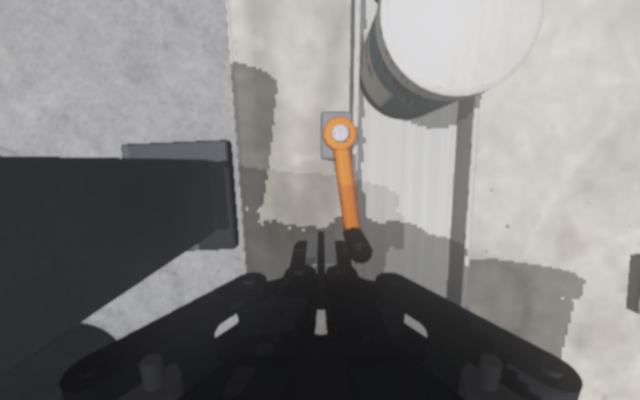

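View pics/s8.png

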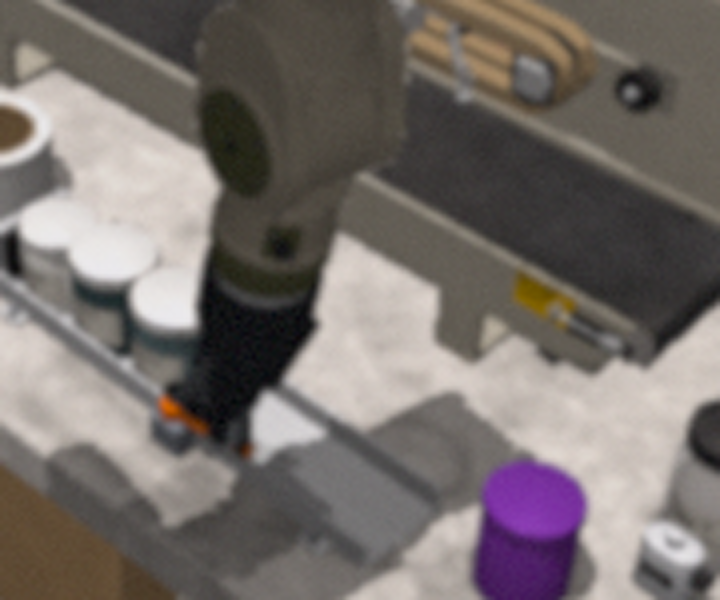

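Contact is made: the gate arm has swung, with the pin at (360,247) against the finger's +x side.

```bash
python3 - <<'E'
from h import *
T=np.array(robot.read_state()['eef_pos'])
p=ray('wrist',360,250,.072);q=ray('wrist',340,132,.042);d=(p-q)[:2];print(T,p,q,np.degrees(np.arctan2(d[1],d[0])),np.linalg.norm(d))
piv=np.array([.4742,.1143])
for a in (-80,-65,-50,-35,-20,-10,-2.4):
    r=np.radians(a);u=np.array([np.cos(r),np.sin(r)]);t=np.array([-u[1],u[0]])
    P=piv+.062*u;g=P-.02*t+[0,.004];print(a,P.round(3),g.round(3),(g-T[:2]).round(3))
E
```

```text
[0.45865351 0.0562824  0.03107042] [0.47882802 0.05433761 0.072     ] [0.47314443 0.11463955 0.042     ] -84.61565198155817 0.06056920245251608
-80 [0.485 0.053] [0.465 0.054] [ 0.007 -0.003]
-65 [0.5   0.058] [0.482 0.054] [ 0.024 -0.003]
-50 [0.514 0.067] [0.499 0.058] [0.04  0.002]
-35 [0.525 0.079] [0.514 0.066] [0.055 0.01 ]
-20 [0.532 0.093] [0.526 0.078] [0.067 0.022]
-10 [0.535 0.104] [0.532 0.088] [0.073 0.032]
-2.4 [0.536 0.112] [0.535 0.096] [0.077 0.039]
```

```bash
python3 -m handwheel '[[[0.007,-0.003,0],[0,0,0],0],[[0.013,-0.004,0],[0,0,0],0],[[0.019,-0.004,0],[0,0,0],0],[[0.025,-0.003,0],[0,0,0],0],[[0.03,-0.002,0],[0,0,0],0],[[0.035,0,0],[0,0,0],0],[[0.04,0.002,0],[0,0,0],0],[[0.045,0.004,0],[0,0,0],0],[[0.05,0.007,0],[0,0,0],0],[[0.055,0.01,0],[0,0,0],0],[[0.059,0.014,0],[0,0,0],0],[[0.059,0.014,0],[0,0,0],0]]'
python3 - <<'E'
from h import *
cv2.imwrite("pics/w9.png",robot.get_image("wrist")[:,:,::-1])
E
```

```text
time_s: 11.2
eef_pos: [0.5191, 0.0708, 0.0313]
ee_rot: [-1.396, 0.027, -0.037]
ft_force: [-0.1, -0.3, 0.2]
grip_width: 0.0
```

View pics/w9.png

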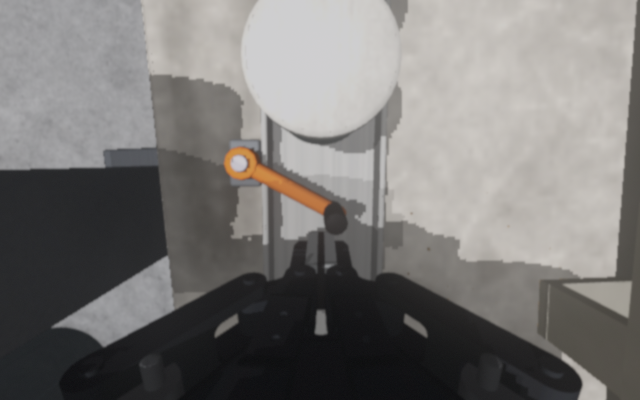

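The gate arm is now about 27° short of square, with the pin at (335,218) just ahead of the fingers. I'll push along +y.

```bash
python3 -m handwheel '[[[0.005,0.002,0],[0,0,0],0],[[0.009,0.005,0],[0,0,0],0],[[0.011,0.009,0],[0,0,0],0],[[0.012,0.013,0],[0,0,0],0],[[0.013,0.017,0],[0,0,0],0],[[0.014,0.02,0],[0,0,0],0],[[0.014,0.022,0],[0,0,0],0],[[0.014,0.022,0],[0,0,0],0]]'
python3 - <<'E'
from h import *
cv2.imwrite("pics/w10.png",robot.get_image("wrist")[:,:,::-1])
E
```

```text
time_s: 11.92
eef_pos: [0.5325, 0.0933, 0.0313]
ee_rot: [-1.396, 0.027, -0.036]
ft_force: [-0.6, 0.0, 0.1]
grip_width: 0.0003
```

View pics/w10.png

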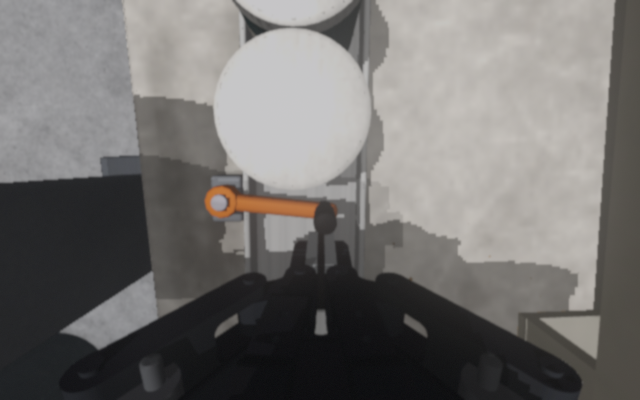

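Nearly square now, about 5° short. I'll continue gently to the limit.

```bash
python3 -m handwheel '[[[0,0.002,0],[0,0,0],0],[[0,0.004,0],[0,0,0],0],[[0,0.005,0],[0,0,0],0],[[0,0.005,0],[0,0,0],0]]'
python3 -m handwheel '[[[0,0.001,0],[0,0,0],0],[[0,0.002,0],[0,0,0],0]]'
python3 - <<'E'
from h import *
cv2.imwrite("pics/w11.png",robot.get_image("wrist")[:,:,::-1])
E
```

```text
time_s: 12.3
eef_pos: [0.5322, 0.0984, 0.0312]
ee_rot: [-1.396, 0.027, -0.036]
ft_force: [0.9, -0.1, -0.2]
grip_width: 0.0004
time_s: 12.47
eef_pos: [0.5322, 0.0998, 0.0312]
ee_rot: [-1.397, 0.027, -0.036]
ft_force: [0.4, -5.2, 1.0]
grip_width: -0.0
```

View pics/w11.png

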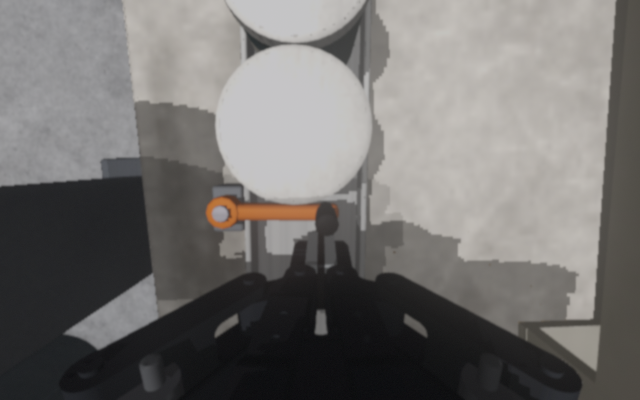

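```bash
python3 -m handwheel '[[[0,0.0015,0],[0,0,0],0]]'
python3 -m handwheel '[[[0,-0.01,0],[0,0,0],0],[[0,-0.035,0],[0,0,0],0],[[0,-0.04,0.03],[0,0,0],0],[[0,-0.04,0.07],[0,0,0],0],[[0,-0.07,0.1],[0,0,0],0],[[0,-0.1,0.12],[0,0,0],0],[[0,-0.14,0.12],[0,0,0],0],[[0,-0.14,0.12],[0,0,0],0],[[0,-0.14,0.12],[0,0,0],0]]'
python3 - <<'E'
from h import *
cv2.imwrite("pics/w12.png",robot.get_image("wrist")[:,:,::-1])
a=robot.get_image("top")[160:260,170:450,::-1]
cv2.imwrite("pics/t12.png",cv2.resize(a,None,fx=2.8,fy=2.8,interpolation=cv2.INTER_CUBIC))
a=robot.get_image("scene")[120:320,220:460,::-1]
cv2.imwrite("pics/s12.png",cv2.resize(a,None,fx=3,fy=3,interpolation=cv2.INTER_CUBIC))
E
```

```text
time_s: 12.6
eef_pos: [0.5324, 0.1, 0.0312]
ee_rot: [-1.4, 0.028, -0.037]
ft_force: [-1.2, -8.3, 2.2]
grip_width: -0.0001
time_s: 13.35
eef_pos: [0.5325, -0.042, 0.1513]
ee_rot: [-1.399, 0.03, -0.041]
ft_force: [-0.1, 1.1, -0.3]
grip_width: 0.0001
```

View pics/w12.png

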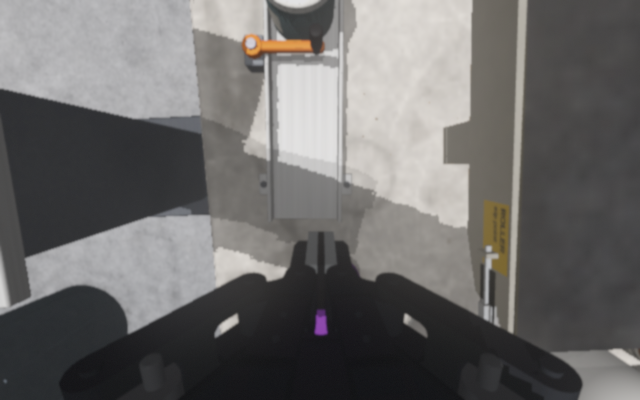

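View pics/t12.png

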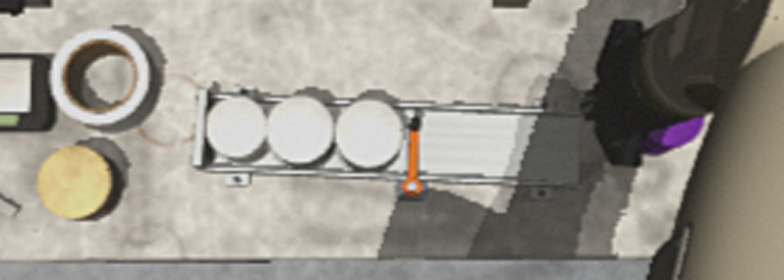

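View pics/s12.png

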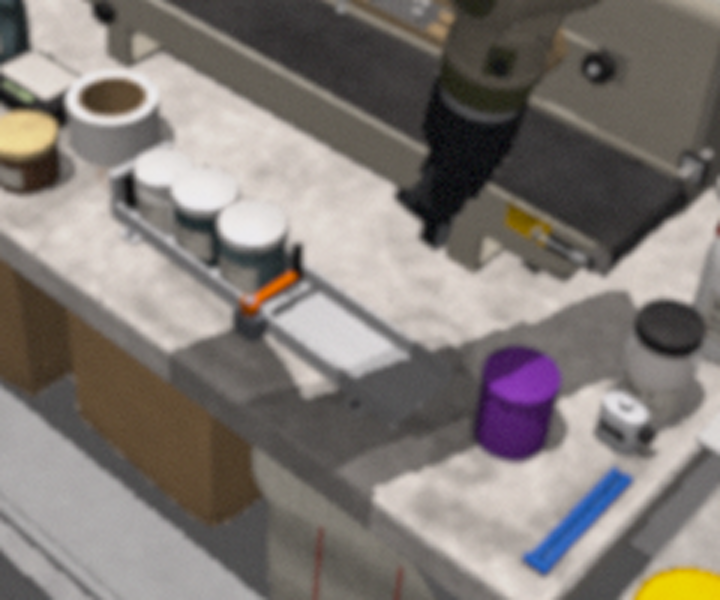

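The gate is square behind the row, the tins are upright and the bystanders have not moved. I'll check the numbers before handing in.

```bash
python3 - <<'E'
from h import *
f=lambda u,v,z:ray('top',170+(u+.5)/2.8-.5,160+(v+.5)/2.8-.5,z).round(4)
for n,u,v,z in [('w',237,128,.07),('m',301,130,.082),('l',369,133,.082),('piv',412,186,.042),('pin',414.5,122,.072)]: print(n,f(u,v,z))
print('wrist piv',ray('wrist',253,44,.042),'arm end',ray('wrist',319,45,.04),ray('wrist',315,36,.072))
E
```

```text
w [0.5301 0.2892 0.07  ]
m [0.5262 0.2245 0.082 ]
l [0.5229 0.1574 0.082 ]
piv [0.4739 0.1145 0.042 ]
pin [0.5353 0.1122 0.072 ]
wrist piv [0.47506835 0.11539175 0.042     ] arm end [0.53746516 0.11265845 0.04      ] [0.53401639 0.10794554 0.072     ]
```

```bash
python3 - <<'E'
from plant import robot
print(robot.finish_job(), robot.read_state()['time_s'])
E
```

```text
the job is handed in; nothing more can be done
the job is handed in; nothing more can be done
```

I pushed the three tins along the lane with shut, tilted fingertips until the front one met the end stop, then pushed the gate shut by its pin. I handed the job in at about 13.5 s; no verdict is reported.

- **Row:** the push force rose from about 3 N to 7.6 N at the stop. In the last pictures the tins stand upright, 67 and 65 mm apart. The last tin's centre is about 43 mm ahead of the gate pivot, against 44 mm expected for a closed row, so it lies about 20 mm along the lane's y (the limit is 13 mm).
- **Gate:** the force at the pin rose to 8.3 N against the gate's own limit. In the top view the arm lies within about 0.3° of square across the lane. The wrist view of the pin top read about 4 mm lower in y. I put that down to the coarse view at the picture's edge and did not follow it up.
- **One miss:** my first pass at the pin went over it without moving it. The fingertips appeared to end about 20 mm above the stated TCP, so I repeated the push 20 mm lower.
- **Bystanders:** none of those in view looked moved. I judged this by eye and did not measure it.

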